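Open the filter lid of the cabinet's dry-air unit

TASK

The dry-air unit of the specimen cabinet is due for a new filter. Press the orange snap tab on the unit's front fully in so that the filter lid springs free, then push the lid along its rails until the filter is fully uncovered, and leave the lid lying flat on the unit's deck. Press and push with the fingers only: do not lift the lid, and leave the other things on the table where they are.

Things in the scene. Friction and masses are not known exactly. Their poses are not given: they have to be found in the camera images.
- dryer: Dry-air unit: white fixed box, 120 (x) by 260 (y) by 93 mm high. Origin at the centre of its underside; x from its front (tab side, towards the robot) to its back, y along its length from the lid's seat (-y half) to the bare deck (+y half), z up. Deck and seat at z 84 mm, deck from y -16 to its open end at y 130 mm (a lid pushed past it falls); a low wall (top z 89.5 mm) closes the -y end.
- bay (a point): Centre of the filter bay's opening under the lid, at x -1, y -60, z 84 mm of the unit; the opening is 70 (x) by 88 (y) mm. Axes as the unit's. Grey rails (inner faces at unit x +-43.5 mm, top z 89.5 mm) run the unit's whole length; over the seat (unit y -110 to -10 mm) they carry lips, reaching in to x +-38 mm, top z 93 mm, that hold the lid's edges down.
- snap_tab (a joint): Press of the snap tab in m: 0 out (it springs back there), 0.008 fully in. Pressing goes towards the unit's +x and takes 3 to 9 N. Somewhere between 0.003 and 0.007 its hook lets go of the lid, and a hidden spring kicks the lid about 9 mm along +y of the unit; the tab may then be let go.
- tab_face (a point): Centre of the outer (front) face of the orange snap tab, 30 mm wide (y of the unit) by 26 mm high (z 56 to 82 mm), standing 14 mm out from the unit's front face; moves with the tab. Axes as the unit's. With the tab out it lies at x -74, y -60, z 69 mm of the unit.
- lid: Filter lid: dark teal plate 84 (x) by 100 (y) by 4 mm, about 80 g, loose, a push bar across its middle. Origin at the centre of the plate's underside, axes as the unit's. Latched it lies at x 0, y -60, z 84 mm of the unit and cannot slide; released it slides along +y between the rails. The bay is fully uncovered from y 34 mm on; from y 34 to 80 mm the whole lid lies on the deck.
- push_bar (a point): Centre of the lid's push bar, 50 (x) by 8 (y) by 16 mm high, standing on the plate (z 4 to 20 mm of the lid); 12 mm above the lid's origin.
- whelk: Dog whelk shell, banded cream and brown, 40 by 25 by 25 mm. Loose bystander; origin under its centre.
- cuttlebone: White cuttlebone, 150 by 54 by 19 mm, behind the unit. Loose bystander; origin under its centre, long axis x.
- brass_weight: Brass balance weight, 32 mm across, 46 mm high. Loose bystander; origin under its centre.
- stopper: Frosted glass stopper standing on its head, 34 mm across, 46 mm high. Loose bystander; origin under its centre.
- magnifier: Black bakelite magnifier, 156 mm long, 72 mm across the lens, 15 mm high, right of the unit. Loose bystander; x points from handle to lens, origin 45 mm short of the lens centre.
- spare_filter: The new filter, a flat pleated panel, 66 by 84 by 18 mm, waiting on the table. Loose bystander; origin under its centre.
- jar: Small amber jar with a white cap, 46 mm across, 58 mm high. Loose bystander; origin under its centre.
Not all that is in view belongs to the job. Of the things like the lid, leave any that is brown; of the rest the smaller one is meant.

How it is judged:
On the way, in this order (a step that is already met when the one before it is completed fails the run):
1. the snap tab is pressed in by the fingers, at least 2.5 mm (value of joint snap_tab above 0.0025 m and contact force between the fingers and dryer above 0.5 N), for 0.05 s.
2. the released lid, pushed by the fingers, is at least 50 mm out along the rails (y of lid in the frame of dryer above -0.01 m and contact force between the fingers and lid above 0.1 N).
At the end, for the whole second after the job is handed in: The lid lies flat (within 3 degrees) and still on the unit's deck, clear of the filter bay to within 3 mm and overhanging the deck's open end by 25 mm at most (lid origin at unit y 31 to 105 mm, z 81 to 88 mm); the tab has sprung back (under 2 mm) (y of lid in the frame of dryer between 0.031 and 0.105 m and z of lid in the frame of dryer between 0.081 and 0.088 m and angle between lid's own z axis and vertical below 0.05 rad and linear speed of lid below 0.02 m/s and value of joint snap_tab below 0.002 m); the robot touches nothing.
It fails at once if the lid is lifted or tipped up (origin more than 8 mm above its seat, or tilted over 0.2 rad) (z of lid in the frame of dryer above 0.092 m or angle between lid's own z axis and vertical above 0.2 rad).
It fails at once if another thing on the table is moved by more than 10 mm (distance of any of whelk, cuttlebone, brass_weight, stopper, magnifier, spare_filter, jar from where it was at the start of the episode above 0.01 m).
It also fails if it takes over 45 s, if anything falls off the work surface, if the arm or the gripper's body presses on something with over 40 N, if the wrist force passes 120 N, or if a joint passes its speed limit or range.

ROBOT

A 6-joint arm with a two-finger parallel gripper is mounted at the origin on the work surface. World frame = base frame: x ahead of the robot, y to its left, z up, the work surface at z = 0. Lengths are in m, angles in rad, forces in N, time in s.
With the tool pointing down it reaches from about 0.375 to 0.75 m from the base axis. Payload 9 kg.
Tool frame: the origin (TCP) lies between the finger pads; the fingertips stand 25 mm ahead of it and the grasp point (between the pads) lies 6 mm ahead of it; z points along the fingers, x is the direction in which the jaws open and shut, and the axes are right-handed (so a half turn about z gives the same grasp; the last joint's range is limited). The gripper opens to 85 mm and grips with 20 to 120 N. Pads are 22 mm wide; open, the fingers measure 114 mm over their backs; the gripper's body (76 mm by 85 mm) begins 54 mm behind the grasp point. The pads swing forward as they close: fully open they stand 13 mm farther back than shut.
Start: joints at [-1.372, 0.104, 0.097, 1.564, 0, 1.353], TCP at [0.243, -0.549, 0.256] pointing down, gripper open.
Joint ranges: [-2.99, 2.99], [-0.84, 1.86], [-1.1, 1.16], [-1.84, 2.11], [-1.51, 1.56], [-3.14, 3.14]. Speed limits (rad/s): [2.22, 2.22, 2.57, 3.14, 3.14, 3.14].

INTERFACE

Orientations are given as a unit quaternion [x, y, z, w].
In Python, from workcell import robot, get_image, find_in gives the robot as it stands. The module is installed in compiled form; this text tells all that it offers.
- The arm moves only by the tool arm_command, never from a script. Its argument "moves" is a list of rows, each a list of 7 numbers: the gripper command: -1 is shut, 1 is fully open, values between are in proportion, then the shift along the world's x, y, z in m, then the turn, a rotation vector about the world's x, y, z in rad. A call has 1 to 12 rows; each row shifts and turns the commanded pose from where the row before left it; what a row does not reach is not made up. A row lasts 1/8 s, in which the tool goes at most 62.5 mm and 10.7 degrees, less where a joint would pass 70% of its speed; a pose out of reach is approached as far as the arm can. A call with a gripper value outside its range is refused whole. The fingers move at their own pace and stop on an object; "newtons" is the grip in N (left out, the last holds). Time passes only in rows, so rows that do not move let the fingers close. It gives the time, the measured TCP pose, the force and the opening at its end, in the units of the state.
- robot.read_state(): the state, without advancing time (a new reading comes with each control period).
- get_image(name): name is "scene" or "top" or "wrist"; returns a dict with "frame" (480x640x3 uint8, red, green, blue), "depth" (480x640 float32, m along the optical axis (not along the pixel's ray), 0 where there is no reading), "intrinsics" (3x3 intrinsics, pixels), "eye" and "rotation" of the camera in the world; the wrist camera has in their place "mount" (4x4, takes a point from camera to tool coordinates, whose origin is the TCP and whose axes are the tool frame's). Camera axes: x right, y down, z forward; pixel columns grow to the right and rows downward; lengths in m; the calibration is good to about 2 mm. A picture is of the moment at which its call begins: read the wrist's pose just before it.
- robot.hand_in(): hands the job in, once; it reports no verdict.
Trained networks look in a picture, given as the dict that the camera call returned (one of the last four; its "shot" number tells which), for a name from the list of things; names that differ only in an ending like _2 or _b are one class to them, and where a whole thing is asked for, a point or a joint stands for the part that bears it (a point fixed in the world has none). Each returns a list of dicts, best first, with "p" (0 to 1); they miss things now and then, are a little off and sometimes report something else, mostly with a low value. They report only what shows in the picture. A call takes as long as a camera call. They do not tell look-alikes from the thing itself.
- find_in(picture, thing): "at" ([column, row] in pixels, amid what is visible of it).
The state is a dict: "t": time; "joints": joint angles; "joint_velocities": joint speeds; "tau": joint torques, N m; "ee_pos": TCP position; "eef_rot": TCP orientation; "contact_force": force on the tool from outside, world axes, zero at the start; "torque": the same for the moment, N m; "opening": finger opening in m.
Only numpy, scipy, OpenCV 4.12 (cv2) and the standard library are available. Lean on these libraries where they do the work, as an engineer would, in place of code of your own. Each camera call takes 0.05 s, during which the arm holds its last target.

## Working session

There is one attempt and no reset: what is moved stays moved. The work goes in short steps, Python scripts to look and compute and a tool call to move; the robot and the scene stay as the last step left them, time stands still between calls to the robot, and variables do not carry over. Pictures are saved under pics/ and viewed, and the job is handed in when it is done.

Besides the shell and the picture viewer there is one more tool, called after "Emit:" by a JSON object that holds its "op" and its "data". arm_command: Moves the arm, as the interface text tells. Its arguments: {"type":"object","properties":{"moves":{"type":"array"},"newtons":{"type":"number"}},"required":["moves"]}

```bash
mkdir -p pics; python3 - <<'E'
from workcell import robot,get_image,find_in
import cv2
s=robot.read_state();print(s)
for n in ["scene","top"]:
    p=get_image(n);cv2.imwrite(f"pics/{n}0.png",p["frame"][:,:,::-1])
    print(n,p["eye"],p["rotation"],p["intrinsics"])
    for t in ["dryer","lid","tab_face","push_bar","bay"]:
        print(t,[(d["at"],round(d["p"],2)) for d in find_in(p,t)])
E
```

```text
{'t': 0.0, 'joints': array([-1.37169220e+00,  1.04706162e-01,  9.64457854e-02,  1.56389624e+00,
        7.35945619e-06,  1.35309193e+00]), 'joint_velocities': array([ 3.18133101e-04, -4.11508113e-05,  1.37773729e-04, -1.52619861e-03,
        9.06038759e-04,  2.74551315e-03]), 'tau': array([ 3.39013386e-03, -5.56934667e+01,  5.03644681e+01,  1.68282876e-02,
       -2.14684892e-04, -1.29252828e-05]), 'ee_pos': array([ 0.2428526 , -0.54831951,  0.25550536]), 'eef_rot': array([ 8.38106087e-01, -5.45506851e-01, -4.73814750e-04, -4.87963824e-04]), 'contact_force': array([-0.64709457, -0.87789024,  0.0848676 ]), 'torque': array([-0.01022734, -0.01505516, -0.05512932]), 'opening': 0.08508344705337623}
scene [ 1.08792956 -0.50472172  0.76518464] [ 0.84309787  0.34451583 -0.16107282 -0.38019781] [[553.04057284   0.         323.83640691]
 [  0.         553.04057284 233.31674261]
 [  0.           0.           1.        ]]
dryer [([360.4, 263.7], 0.74)]
lid [([269.5, 198.2], 0.76), ([327.4, 255.7], 0.75), ([181.5, 261.8], 0.55)]
tab_face [([266.6, 360.5], 0.65), ([329.1, 256.7], 0.63), ([307.6, 236.2], 0.49)]
push_bar [([180.5, 258.4], 0.79), ([329.2, 250.9], 0.72), ([268.4, 199.1], 0.68)]
bay [([360.4, 261.5], 0.69)]
top [0.39422599 0.02455003 0.97686256] [-0.69495708  0.71323974 -0.06481118  0.06421241] [[445.24777268   0.         314.57901951]
 [  0.         445.24777268 241.13744112]
 [  0.           0.           1.        ]]
dryer [([279.9, 226.9], 0.72)]
lid [([399.7, 345.9], 0.77), ([283.1, 351.6], 0.73), ([371.9, 294.2], 0.7), ([325.6, 225.3], 0.67)]
tab_face [([316.8, 259.5], 0.43)]
push_bar [([399.9, 346.9], 0.81), ([323.2, 226.7], 0.61), ([287.9, 352.3], 0.61)]
bay [([276.5, 227.1], 0.93)]
```

View pics/scene0.png

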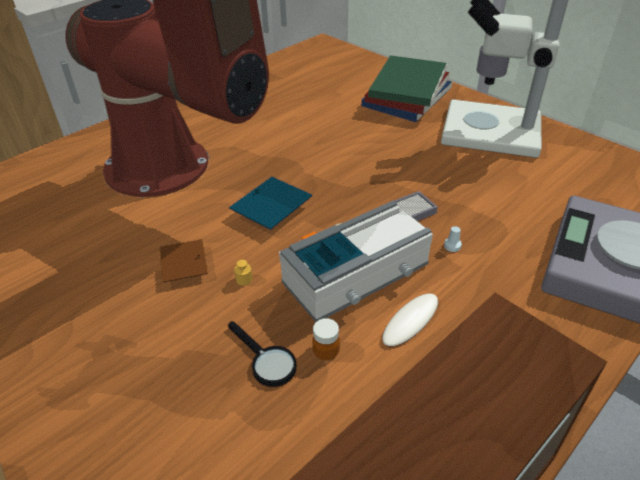

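View pics/top0.png

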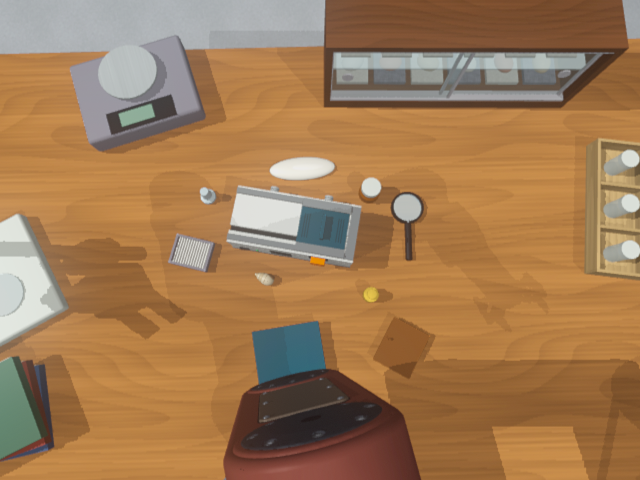

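The top view shows the unit at about (295,225), with the orange tab at (317,261) facing the robot. Three things look like the lid:
- the brown plate at (403,347), which is excluded
- the large teal plate at (290,350) on the table
- the small teal plate with a push bar at (325,226), on the unit's seat; it is the smaller non-brown one, so it is the one meant

Next I'll confirm that in a crop and measure.

```bash
cat > h.py <<'E'
import numpy as np,cv2
from scipy.spatial.transform import Rotation as R
from workcell import robot,get_image,find_in
def cloud(p,eye=None,rot=None):
    d=p["depth"];K=p["intrinsics"];v,u=np.mgrid[:480,:640]
    c=np.stack([(u-K[0,2])/K[0,0]*d,(v-K[1,2])/K[1,1]*d,d],-1)
    if "mount" in p: 
        c=c@p["mount"][:3,:3].T+p["mount"][:3,3]
        w=c@R.from_quat(rot).as_matrix().T+eye
    else:
        r=np.array(p["rotation"]); r=R.from_quat(r).as_matrix() if r.size==4 else r
        w=c@r.T+np.array(p["eye"])
    w[d==0]=np.nan
    return w
E
python3 - <<'E'
from h import *
ps={n:get_image(n) for n in ["top","scene"]}
for n,p in ps.items():
    w=cloud(p); 
    hsv=cv2.cvtColor(p["frame"],cv2.COLOR_RGB2HSV)
    t=np.nanmedian(w[:,:,2]);print(n,"table z",t)
    roi=(w[:,:,0]>.3)&(w[:,:,0]<.6)&(w[:,:,1]>-.2)&(w[:,:,1]<.3)
    m=roi&(w[:,:,2]>.075)&(w[:,:,2]<.12)
    nl,lab,st,ce=cv2.connectedComponentsWithStats(m.astype(np.uint8))
    i=1+np.argmax(st[1:,4]);q=w[lab==i]
    r=cv2.minAreaRect(q[:,:2].astype(np.float32)*1000);print("unit rect mm",r,cv2.boxPoints(r).tolist(),len(q))
    teal=roi&(hsv[:,:,0]>85)&(hsv[:,:,0]<110)&(hsv[:,:,1]>100)
    tm=teal&(w[:,:,2]>.07)
    print("teal z",np.percentile(w[tm][:,2],[5,25,50,75,95]),w[tm].mean(0),cv2.minAreaRect(w[tm][:,:2].astype(np.float32)*1000))
    o=roi&(hsv[:,:,0]>5)&(hsv[:,:,0]<18)&(hsv[:,:,1]>220)&(hsv[:,:,2]>180)&(w[:,:,2]>.03)
    if o.any(): print("orange",o.sum(),w[o].mean(0),w[o].min(0),w[o].max(0))
    for t in ["whelk","cuttlebone","brass_weight","stopper","magnifier","spare_filter","jar"]:
        for d in find_in(p,t)[:2]:
            u,v=map(int,d["at"]);print(t,d["at"],round(d["p"],2),np.round(w[v,u],3))
a=cv2.resize(ps["top"]["frame"][170:290,210:370],None,fx=4.5,fy=4.5,interpolation=cv2.INTER_CUBIC)
cv2.imwrite("pics/c1.png",a[:,:,::-1])
E
```

```text
top table z 0.0011029041920994631
unit rect mm ((555.1029052734375, 66.73523712158203), (89.78346252441406, 269.7736511230469), 0.0019670925103127956) [[510.20654296875, 201.6205291748047], [510.2158203125, -68.15312957763672], [599.999267578125, -68.15005493164062], [599.989990234375, 201.62359619140625]] 3741
teal z [0.08627033 0.08693882 0.08759923 0.08954333 0.09505755] [ 0.56243419 -0.0320902   0.08893441] ((572.66845703125, -14.956499099731445), (50.35903549194336, 49.40116882324219), 80.01470184326172)
orange 16 [0.51821282 0.01855758 0.08237425] [0.51182795 0.00350587 0.07997099] [0.52678117 0.0299975  0.08601482]
whelk [266.2, 278.0] 0.67 [0.493 0.128 0.023]
cuttlebone [300.1, 168.4] 0.89 [0.739 0.05  0.022]
brass_weight [368.8, 295.3] 0.53 [ 0.45  -0.087  0.044]
stopper [208.1, 195.8] 0.63 [0.677 0.252 0.037]
magnifier [407.7, 212.4] 0.8 [ 0.634 -0.187  0.01 ]
spare_filter [191.4, 254.5] 0.64 [0.55  0.292 0.016]
jar [367.6, 190.8] 0.65 [ 0.672 -0.094  0.059]
jar [303.7, 170.5] 0.28 [0.735 0.043 0.019]
scene table z 0.00335022892735648
unit rect mm ((556.0226440429688, 67.53
[... 308 characters left out ...]
7192064 0.00334775 0.09448018] ((458.3400573730469, 21.06165313720703), (100.65015411376953, 296.00048828125), 83.67383575439453)
orange 12 [0.51891881 0.01901309 0.08524372] [0.51453195 0.00893005 0.08317294] [0.52298789 0.02807711 0.0872722 ]
cuttlebone [410.7, 318.4] 0.89 [0.75  0.038 0.023]
brass_weight [359.7, 263.5] 0.72 [0.644 0.022 0.095]
brass_weight [242.9, 271.6] 0.64 [ 0.46  -0.098  0.033]
stopper [454.0, 239.0] 0.87 [0.691 0.253 0.031]
stopper [324.9, 338.8] 0.75 [ 0.694 -0.116  0.059]
magnifier [266.8, 360.5] 0.81 [ 0.63  -0.188  0.009]
spare_filter [416.4, 203.4] 0.82 [0.554 0.312 0.014]
jar [325.5, 336.5] 0.86 [ 0.694 -0.113  0.06 ]
jar [361.0, 263.5] 0.46 [0.647 0.023 0.096]
```

View pics/c1.png

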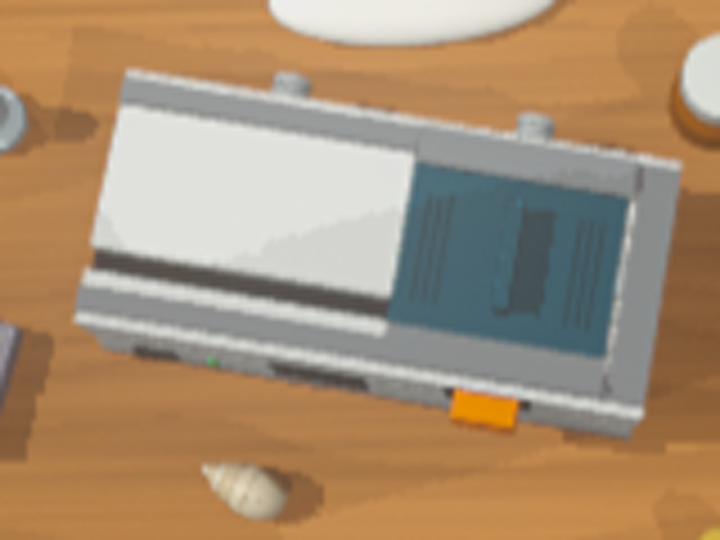

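The crop confirms it: a teal plate with a push bar sits on the unit's seat, and the orange tab is at the front. My region cut the unit off at x = 0.6, so I'll widen it and fit the pose.

```bash
python3 - <<'E'
from h import *
ps={n:get_image(n) for n in ["top","scene"]}
for n,p in ps.items():
    w=cloud(p); hsv=cv2.cvtColor(p["frame"],cv2.COLOR_RGB2HSV)
    roi=(w[:,:,0]>.45)&(w[:,:,0]<.74)&(w[:,:,1]>-.2)&(w[:,:,1]<.3)
    for lo,hi in [(.08,.115),(.084,.1)]:
        m=roi&(w[:,:,2]>lo)&(w[:,:,2]<hi)
        nl,lab,st,ce=cv2.connectedComponentsWithStats(m.astype(np.uint8))
        i=1+np.argmax(st[1:,4]);q=w[lab==i]
        r=cv2.minAreaRect(q[:,:2].astype(np.float32)*1000);print(n,"unit rect mm",r,np.round(cv2.boxPoints(r)).tolist(),len(q))
    tm=roi&(hsv[:,:,0]>85)&(hsv[:,:,0]<110)&(hsv[:,:,1]>100)&(w[:,:,2]>.07)
    nl,lab,st,ce=cv2.connectedComponentsWithStats(tm.astype(np.uint8));tm=lab==1+np.argmax(st[1:,4])
    print("teal",cv2.minAreaRect(w[tm][:,:2].astype(np.float32)*1000),np.percentile(w[tm][:,2],[5,50,95]))
    b=tm&(w[:,:,2]>.098);print("bar",b.sum(),w[b].mean(0),w[b][:,2].max(),cv2.minAreaRect(w[b][:,:2].astype(np.float32)*1000))
E
```

```text
top unit rect mm ((590.2290649414062, 64.48209381103516), (260.3898010253906, 134.4349822998047), 78.61962890625) [[499.0, -50.0], [630.0, -76.0], [682.0, 179.0], [550.0, 205.0]] 6972
top unit rect mm ((596.2181396484375, 63.25830078125), (260.1946716308594, 121.22746276855469), 78.73712921142578) [[511.0, -52.0], [630.0, -76.0], [681.0, 179.0], [562.0, 203.0]] 5407
teal ((563.461669921875, -35.73044967651367), (6.369507789611816, 38.269771575927734), 79.88947296142578) [0.08497797 0.08780257 0.09103525]<stdin>:14: RuntimeWarning: Mean of empty slice.
  ret = um.true_divide(
Traceback (most recent call last):
ValueError: zero-size array to reduction operation maximum which has no identity
```

Both rectangles agree with the known 260 × 120 mm. The unit's centre is at about (0.596, 0.063) with a yaw of −0.197 rad. The tab face should then be at (0.512, 0.019, 0.069); the orange top surface measured at (0.518, 0.019) agrees. I'll move to a point in front of the tab with the jaws shut and the jaw axis along unit y.

Emit:
{"op": "arm_command", "data": {"moves": [[-1, 0.017, 0.041, -0.004, 0, 0, 0.18], [-1, 0.017, 0.041, -0.004, 0, 0, 0.18], [-1, 0.017, 0.041, -0.004, 0, 0, 0.18], [-1, 0.017, 0.041, -0.004, 0, 0, 0.18], [-1, 0.017, 0.041, -0.004, 0, 0, 0.18], [-1, 0.017, 0.041, -0.004, 0, 0, 0.18], [-1, 0.017, 0.041, -0.004, 0, 0, 0.18], [-1, 0.017, 0.041, -0.004, 0, 0, 0.18], [-1, 0.017, 0.041, -0.004, 0, 0, 0.18], [-1, 0.017, 0.041, -0.004, 0, 0, 0.18], [-1, 0.017, 0.041, -0.004, 0, 0, 0.18], [-1, 0.017, 0.041, -0.004, 0, 0, 0.18]], "newtons": 40}}

```text
t: 3.0
ee_pos: [0.4474, -0.0553, 0.2084]
eef_rot: [0.875, 0.485, 0.0, 0.0]
contact_force: [1.1, -0.8, -0.7]
opening: 0.0002
```

Emit:
{"op": "arm_command", "data": {"moves": [[-1, 0.017, 0.041, -0.003, 0, 0, 0.18], [-1, 0.017, 0.04, -0.003, 0, 0, 0.18], [-1, 0, 0, 0, 0, 0, 0], [-1, 0, 0, 0, 0, 0, 0]]}}

```text
t: 3.5
ee_pos: [0.4808, 0.0242, 0.2024]
eef_rot: [0.776, 0.631, -0.0, 0.0]
contact_force: [-0.1, 0.4, 0.8]
opening: 0.0001
```

```bash
cat >> h.py <<'E'
C=np.array([.5962,.0633,0]);YAW=-.1965
def unit(w): return R.from_euler('z',-YAW).apply(np.atleast_2d(w)-C)
def st():
    s=robot.read_state();m=R.from_quat(s["eef_rot"]).as_matrix()
    print("t",round(s["t"],2),"tcp",np.round(s["ee_pos"],4),"unit",np.round(unit(s["ee_pos"]),4),"jaw ang-unit y",round(np.arctan2(m[1,0],m[0,0])-(np.pi/2+YAW),4),"z",np.round(m[:,2],3),"F unit",np.round(R.from_euler('z',-YAW).apply(s["contact_force"]),2),"op",round(s["opening"],4));return s
E
python3 - <<'E'
from h import *
s=st();p=get_image("wrist");cv2.imwrite("pics/w1.png",p["frame"][:,:,::-1])
w=cloud(p,s["ee_pos"],s["eef_rot"]);hsv=cv2.cvtColor(p["frame"],cv2.COLOR_RGB2HSV)
o=(hsv[:,:,0]>5)&(hsv[:,:,0]<18)&(hsv[:,:,1]>225)&(hsv[:,:,2]>170)&(w[:,:,2]>.03)
print(o.sum())
if o.any(): 
  q=unit(w[o]);print(np.percentile(q,[2,50,98],axis=0))
tm=(hsv[:,:,0]>85)&(hsv[:,:,0]<110)&(hsv[:,:,1]>100)&(w[:,:,2]>.07)
if tm.any(): print("teal",np.percentile(unit(w[tm]),[1,50,99],axis=0))
E
```

```text
t 3.5 tcp [0.4808 0.0242 0.2024] unit [[-0.1055 -0.0609  0.2024]] jaw ang-unit y -0.0093 z [-0. -0. -1.] F unit [-0.16  0.4   0.83] op 0.0001
409
[[-0.07214531 -0.07572263  0.06169042]
 [-0.07123882 -0.06015364  0.0744358 ]
 [-0.06016806 -0.04664956  0.08049929]]
teal [[-0.11720477 -0.11006647  0.08547445]
 [-0.02279011 -0.06149692  0.0871965 ]
 [ 0.04024626 -0.01204079  0.22439056]]
```

View pics/w1.png

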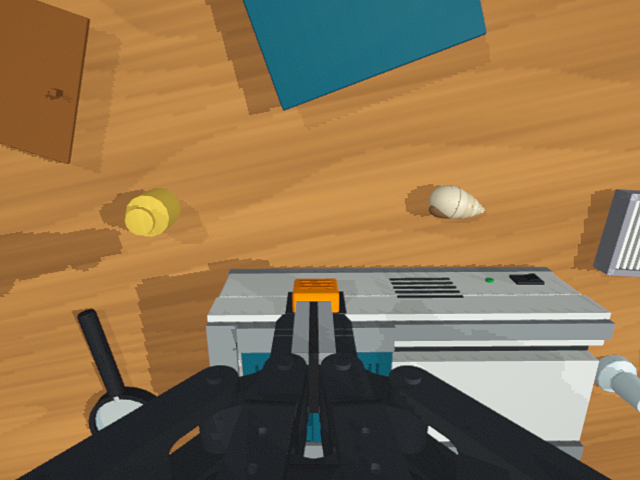

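The wrist view shows the orange tab at (316,290), straight ahead of the closed fingertips. It measures unit (−72, −61), which matches. Now I'll descend and press in small steps.

Emit:
{"op": "arm_command", "data": {"moves": [[-1, 0, 0.001, -0.03, 0, 0, 0], [-1, 0, 0, -0.03, 0, 0, 0.009], [-1, 0, 0, -0.03, 0, 0, 0], [-1, 0, 0, -0.027, 0, 0, 0], [-1, 0, 0, 0, 0, 0, 0], [-1, 0.0098, -0.002, 0, 0, 0, 0], [-1, 0.0049, -0.001, 0, 0, 0, 0], [-1, 0, 0, 0, 0, 0, 0]]}}

```text
t: 4.55
ee_pos: [0.4966, 0.022, 0.0863]
eef_rot: [0.773, 0.634, 0.0, 0.001]
contact_force: [-0.0, 0.2, -0.1]
opening: 0.0004
```

```bash
python3 -c "
from h import *
st()"
```

```text
t 4.55 tcp [0.4966 0.022  0.0863] unit [[-0.0896 -0.06    0.0863]] jaw ang-unit y 0.0004 z [ 0.001 -0.    -1.   ] F unit [-0.07  0.18 -0.13] op 0.0004
```

Contact is expected at about x −85 to −83. I'll press in 3 mm steps.

Emit:
{"op": "arm_command", "data": {"moves": [[-1, 0.0029, -0.0006, 0, 0, 0, 0], [-1, 0.0029, -0.0006, 0, 0, 0, 0], [-1, 0.0029, -0.0006, 0, 0, 0, 0], [-1, 0, 0, 0, 0, 0, 0]]}}

```text
t: 5.05
ee_pos: [0.5039, 0.0207, 0.0852]
eef_rot: [0.773, 0.635, -0.0, -0.0]
contact_force: [-2.5, 0.8, 1.3]
opening: 0.0003
```

```bash
python3 -c "
from h import *
st()"
```

```text
t 5.05 tcp [0.5039 0.0207 0.0852] unit [[-0.0822 -0.0598  0.0852]] jaw ang-unit y 0.0008 z [-0.001  0.    -1.   ] F unit [-2.58  0.35  1.25] op 0.0003
```

Emit:
{"op": "arm_command", "data": {"moves": [[-1, 0.0029, -0.0006, 0, 0, 0, 0], [-1, 0.0029, -0.0006, 0, 0, 0, 0], [-1, 0, 0, 0, 0, 0, 0]]}}

```text
t: 5.42
ee_pos: [0.51, 0.0194, 0.0851]
eef_rot: [0.773, 0.635, -0.0, -0.0]
contact_force: [-5.4, 0.6, 2.9]
opening: -0.0002
```

```bash
cat > lid.py <<'E'
from h import *
import sys
st()
p=get_image("top");w=cloud(p);hsv=cv2.cvtColor(p["frame"],cv2.COLOR_RGB2HSV);q=unit(w.reshape(-1,3)).reshape(w.shape)
tm=(abs(q[:,:,0])<.045)&(q[:,:,1]>-.12)&(q[:,:,1]<.2)&(hsv[:,:,0]>85)&(hsv[:,:,0]<110)&(hsv[:,:,1]>90)&(q[:,:,2]>.07)&(q[:,:,2]<.11)
print("teal y range",np.percentile(q[tm][:,1],[1,50,99]),tm.sum())
cv2.imwrite(f"pics/{sys.argv[1]}.png",cv2.resize(p["frame"][160:300,200:380],None,fx=4,fy=4)[:,:,::-1])
E
python3 lid.py l1
```

```text
t 5.42 tcp [0.51   0.0194 0.0851] unit [[-0.076  -0.0599  0.0851]] jaw ang-unit y 0.0007 z [-0.001  0.    -1.   ] F unit [-5.44 -0.42  2.88] op -0.0002Traceback (most recent call last):
  File "lid.py", line 6, in <module>
    print("teal y range",np.percentile(q[tm][:,1],[1,50,99]),tm.sum())
                         ~~~~~~~~~~~~~^^^^^^^^^^^^^^^^^^^^^^
    return _quantile_unchecked(
        a, q, axis, out, overwrite_input, method, keepdims, weights)
    return _ureduce(a,
                    func=_quantile_ureduce_func,
    ...<5 lines>...
                    overwrite_input=overwrite_input,
                    method=method)
    r = func(a, **kwargs)
    result = _quantile(arr,
                       quantiles=q,
    ...<2 lines>...
                       out=out,
                       weights=wgt)
    slices_having_nans = np.isnan(arr[-1, ...])
                                  ~~~^^^^^^^^^
IndexError: index -1 is out of bounds for axis 0 with size 0
```

The arm hides the lid from the top camera, so I'll use the scene camera. I'll press a little further, to the stop.

Emit:
{"op": "arm_command", "data": {"moves": [[-1, 0.0015, -0.0003, 0, 0, 0, 0], [-1, 0.0015, -0.0003, 0, 0, 0, 0], [-1, 0, 0, 0, 0, 0, 0]]}}

```text
t: 5.85
ee_pos: [0.512, 0.019, 0.0851]
eef_rot: [0.773, 0.635, -0.001, -0.001]
contact_force: [-10.1, 1.1, 5.0]
opening: 0.0003
```

```bash
cat > lid.py <<'E'
from h import *
import sys
st()
for n in ["scene","top"]:
    p=get_image(n);w=cloud(p);hsv=cv2.cvtColor(p["frame"],cv2.COLOR_RGB2HSV);q=unit(w.reshape(-1,3)).reshape(w.shape)
    tm=(abs(q[:,:,0])<.048)&(q[:,:,1]>-.12)&(q[:,:,1]<.2)&(hsv[:,:,0]>85)&(hsv[:,:,0]<110)&(hsv[:,:,1]>90)&(q[:,:,2]>.07)&(q[:,:,2]<.12)
    if tm.sum()>20: print(n,"teal y",np.round(np.percentile(q[tm][:,1],[1,50,99]),4),"z",np.round(np.percentile(q[tm][:,2],[5,50,99]),4),tm.sum())
    b=tm&(q[:,:,2]>.098)
    if b.sum()>3: print("bar",b.sum(),np.round(q[b].mean(0),4),np.round(np.percentile(q[b][:,1],[2,98]),4))
    c=p["frame"][170:320,250:450] if n=="scene" else p["frame"][160:300,200:380]
    cv2.imwrite(f"pics/{sys.argv[1]}{n}.png",cv2.resize(c,None,fx=4,fy=4)[:,:,::-1])
E
python3 lid.py l2
```

```text
t 5.85 tcp [0.512  0.019  0.0851] unit [[-0.0739 -0.0599  0.0851]] jaw ang-unit y 0.0008 z [-0.002  0.    -1.   ] F unit [-10.16  -0.9    5.03] op 0.0003
scene teal y [-0.0982 -0.0532 -0.0011] z [0.0887 0.0908 0.1073] 1533
bar 141 [ 0.005  -0.0509  0.1044] [-0.0543 -0.0459]
```

View pics/l2scene.png

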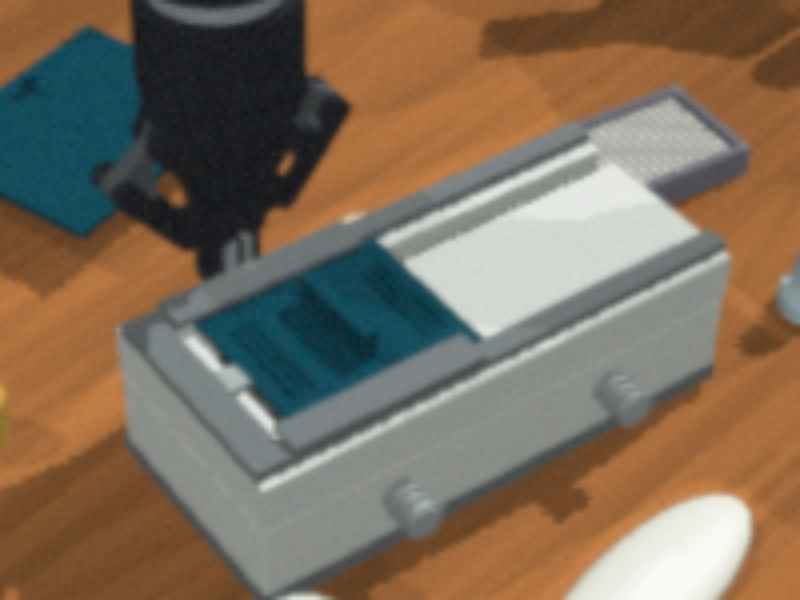

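The scene crop shows that the lid has sprung free: a white gap shows at its −y end near (230,370), and the bar measures unit y −51. I'll back off, rise, and go over to the −y side of the bar.

Emit:
{"op": "arm_command", "data": {"moves": [[-1, -0.0098, 0.002, 0, 0, 0, 0], [-1, -0.0098, 0.002, 0, 0, 0, 0], [-1, 0, 0, 0.04, 0, 0, 0], [-1, 0, 0, 0.04, 0, 0, 0], [-1, 0.029, -0.013, 0, 0, 0, 0], [-1, 0.029, -0.013, 0, 0, 0, 0], [-1, 0.03, -0.013, 0, 0, 0, 0], [-1, 0, 0, -0.02, 0, 0, 0], [-1, 0, 0, 0, 0, 0, 0]]}}

```text
t: 7.08
ee_pos: [0.5798, -0.0157, 0.1431]
eef_rot: [0.773, 0.635, -0.001, -0.001]
contact_force: [-0.2, 0.7, 0.0]
opening: -0.0
```

```bash
python3 lid.py l3; python3 - <<'E'
from h import *
p=get_image("wrist");cv2.imwrite("pics/w3.png",p["frame"][:,:,::-1])
E
```

```text
t 7.08 tcp [ 0.5798 -0.0157  0.1431] unit [[-0.0007 -0.0807  0.1431]] jaw ang-unit y 0.0007 z [-0.003  0.001 -1.   ] F unit [-0.33  0.63  0.01] op -0.0
scene teal y [-0.0984 -0.053  -0.0013] z [0.0885 0.0908 0.1076] 1452
bar 131 [ 0.0079 -0.051   0.1045] [-0.0543 -0.0462]
```

View pics/l3scene.png

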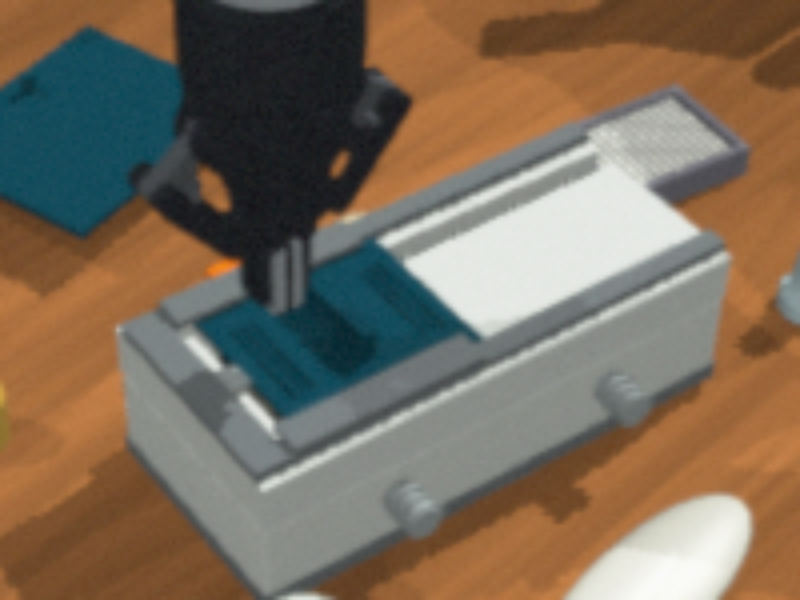

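View pics/w3.png

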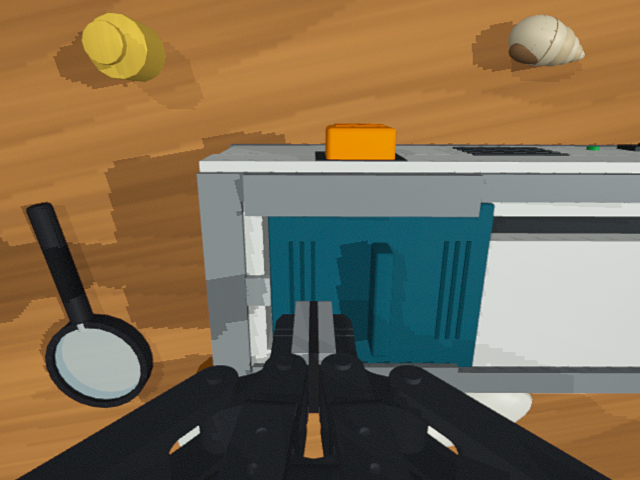

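The wrist view shows the fingers on the −y side of the bar at (380,300), with clearance, and the tab sprung back. Now I'll descend and start pushing.

Emit:
{"op": "arm_command", "data": {"moves": [[-1, 0, 0, -0.012, 0, 0, 0], [-1, 0, 0, -0.012, 0, 0, 0], [-1, 0, 0, 0, 0, 0, 0], [-1, 0.002, 0.0098, 0, 0, 0, 0], [-1, 0.001, 0.0049, 0, 0, 0, 0], [-1, 0.001, 0.0049, 0, 0, 0, 0], [-1, 0.001, 0.0049, 0, 0, 0, 0]]}}

```text
t: 8.1
ee_pos: [0.5868, 0.0086, 0.1216]
eef_rot: [0.773, 0.635, 0.0, 0.0]
contact_force: [0.2, -0.1, 1.5]
opening: -0.0001
```

```bash
python3 lid.py l4
```

```text
t 8.1 tcp [0.5868 0.0086 0.1216] unit [[ 0.0014 -0.0555  0.1216]] jaw ang-unit y 0.0009 z [ 0. -0. -1.] F unit [ 0.21 -0.09  1.5 ] op -0.0001
scene teal y [-0.0875 -0.0427  0.0098] z [0.0886 0.0907 0.1077] 1300
bar 87 [ 0.0161 -0.0435  0.1053] [-0.0675 -0.0342]
```

Emit:
{"op": "arm_command", "data": {"moves": [[-1, 0.0016, 0.0078, 0, 0, 0, 0], [-1, 0.0016, 0.0078, 0, 0, 0, 0], [-1, 0.0016, 0.0078, 0, 0, 0, 0], [-1, 0.0016, 0.0078, 0, 0, 0, 0], [-1, 0.0016, 0.0078, 0, 0, 0, 0], [-1, 0.0016, 0.0078, 0, 0, 0, 0], [-1, 0.0016, 0.0078, 0, 0, 0, 0]]}}

```text
t: 9.07
ee_pos: [0.5978, 0.0634, 0.1213]
eef_rot: [0.773, 0.635, 0.0, -0.0]
contact_force: [-0.1, -0.1, -0.4]
opening: -0.0001
```

```bash
python3 lid.py l5
```

```text
t 9.07 tcp [0.5978 0.0634 0.1213] unit [[0.0016 0.0004 0.1213]] jaw ang-unit y 0.0007 z [ 0.  0. -1.] F unit [-0.12 -0.17 -0.37] op -0.0001
scene teal y [-0.0322  0.0128  0.0661] z [0.0886 0.0908 0.1097] 1319
bar 83 [0.016  0.012  0.1062] [-0.0122  0.0203]
```

View pics/l5scene.png

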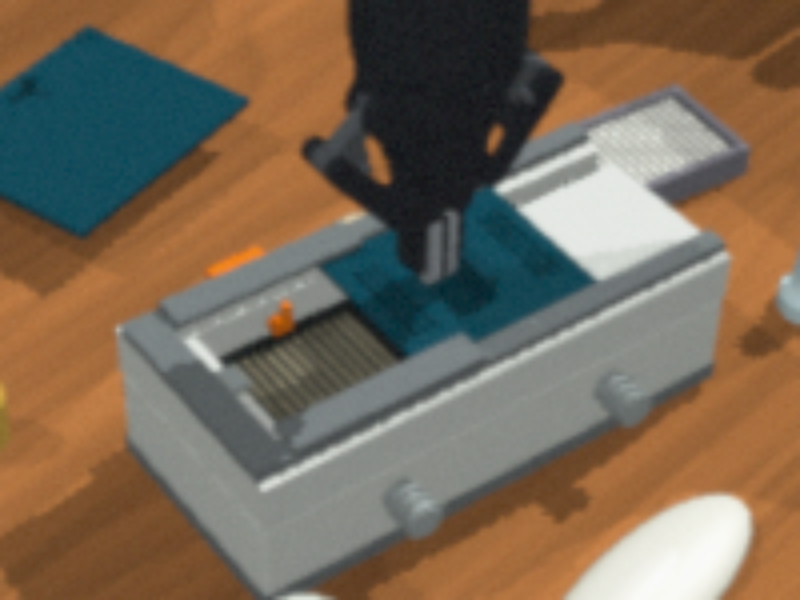

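The lid is at unit y ≈ 16 mm and sliding flat. About 40 mm more will bring it to roughly 56.

Emit:
{"op": "arm_command", "data": {"moves": [[-1, 0.0016, 0.0078, 0, 0, 0, 0], [-1, 0.0016, 0.0078, 0, 0, 0, 0], [-1, 0.0016, 0.0078, 0, 0, 0, 0], [-1, 0.0014, 0.0068, 0, 0, 0, 0], [-1, 0.001, 0.005, 0, 0, 0, 0], [-1, 0.0006, 0.003, 0, 0, 0, 0], [-1, 0, 0, 0, 0, 0, 0]]}}

```text
t: 10.05
ee_pos: [0.6056, 0.1012, 0.1213]
eef_rot: [0.773, 0.635, 0.0, -0.0]
contact_force: [-1.1, -0.4, 0.8]
opening: 0.0001
```

```bash
python3 lid.py l6
```

```text
t 10.05 tcp [0.6056 0.1012 0.1213] unit [[0.0018 0.039  0.1213]] jaw ang-unit y 0.0009 z [ 0.  0. -1.] F unit [-0.98 -0.57  0.77] op 0.0001
scene teal y [0.008  0.0493 0.1049] z [0.0887 0.0908 0.1082] 1294
bar 78 [0.0157 0.0507 0.106 ] [0.0263 0.06  ]
top teal y [0.0067 0.0098 0.0144] z [0.0861 0.0881 0.0914] 48
```

Lid y is now about 55. I'll back off, rise and move clear of the top view.

Emit:
{"op": "arm_command", "data": {"moves": [[-1, -0.002, -0.0098, 0, 0, 0, 0], [-1, 0, 0, 0.03, 0, 0, 0], [-1, 0, 0, 0.05, 0, 0, 0], [-1, 0, 0, 0.05, 0, 0, 0], [-1, -0.02, -0.05, 0, 0, 0, 0], [-1, -0.02, -0.05, 0, 0, 0, 0], [-1, -0.02, -0.05, 0, 0, 0, 0], [-1, -0.02, -0.05, 0, 0, 0, 0], [-1, -0.02, -0.05, 0, 0, 0, 0], [-1, -0.02, -0.05, 0, 0, 0, 0], [-1, 0, 0, 0, 0, 0, 0]]}}

```text
t: 11.52
ee_pos: [0.4818, -0.2122, 0.2512]
eef_rot: [0.775, 0.633, -0.0, 0.0]
contact_force: [0.1, 0.5, -0.2]
opening: 0.0001
```

```bash
python3 lid.py l7; python3 - <<'E'
from h import *
p=get_image("top");w=cloud(p);cv2.imwrite("pics/top7.png",p["frame"][:,:,::-1])
for t in ["whelk","cuttlebone","brass_weight","stopper","magnifier","spare_filter","jar"]:
    print(t,[(d["at"],round(d["p"],2)) for d in find_in(p,t)[:2]])
E
```

```text
t 11.53 tcp [ 0.4818 -0.2122  0.2512] unit [[-0.0584 -0.2926  0.2512]] jaw ang-unit y -0.0046 z [-0.    -0.001 -1.   ] F unit [ 0.    0.5  -0.22] op 0.0001
scene teal y [0.008  0.0528 0.1047] z [0.0888 0.0909 0.1074] 1539
bar 136 [0.0055 0.0552 0.1045] [0.0514 0.0607]
top teal y [0.0073 0.0324 0.1004] z [0.0856 0.0883 0.1052] 752
bar 45 [-0.005   0.0563  0.104 ] [0.053  0.0588]
whelk [([263.9, 277.1], 0.6), ([317.9, 259.3], 0.15)]
cuttlebone [([302.9, 171.2], 0.88), ([267.4, 219.2], 0.71)]
brass_weight [([371.1, 295.0], 0.44)]
stopper [([205.6, 195.7], 0.71)]
magnifier [([406.7, 210.1], 0.62)]
spare_filter [([188.9, 251.0], 0.74)]
jar [([368.2, 188.0], 0.83)]
```

View pics/top7.png

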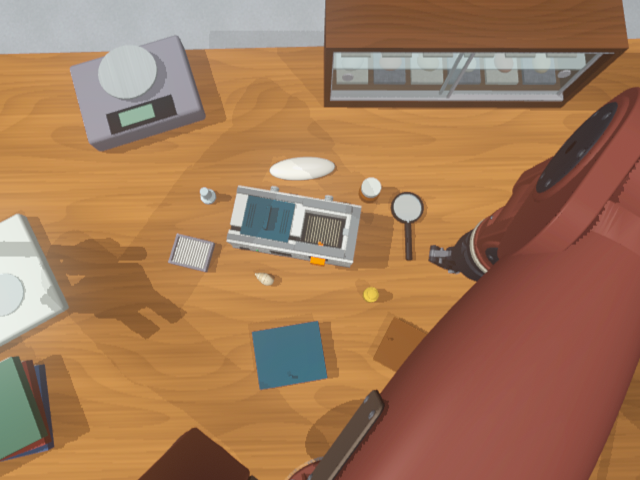

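View pics/l7scene.png

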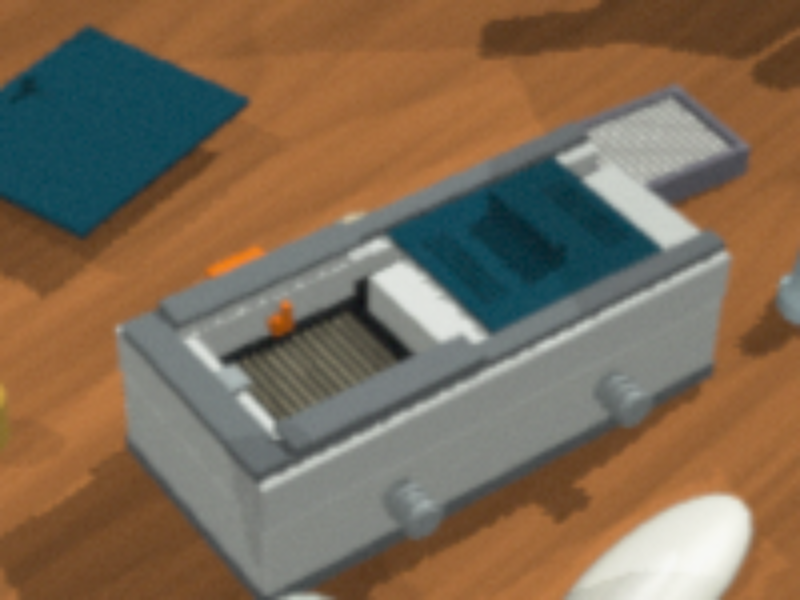

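The bay is fully open. The lid lies flat on the deck at unit y ≈ 55 mm, the tab is out, the other things are where they were, and the arm is clear of everything. Handing in.

```bash
python3 -c "
from workcell import robot
print(robot.hand_in())"
```

```text
the job is handed in; nothing more can be done
None
```

I pressed the orange tab fully in with the shut fingertips, reaching about 10 N. That released the lid, which kicked about 9 mm along the rails. I then pushed its bar along unit +y until the filter was fully uncovered, backed off and handed the job in at about 11.6 s; the hand-in reports no verdict.

- **Lid:** the top and scene views put the push bar at unit y 56 and 55 mm, against an allowed 31 to 105 mm. The plate's top measured about 88 mm high in the top view, as expected for a lid lying flat. The scene camera read about 3 mm higher everywhere, including on the table.
- **Tab:** it looks fully out again in the pictures; I did not measure its exact position.
- **Other things:** by eye and by the networks' pixel positions, they are where they were, within about 4 pixels of network scatter (roughly 8 mm). I did not measure their positions more finely than that.
- **Robot:** the gripper was well clear of everything and the force reading was at noise level.
- **Small disagreement:** while pushing, the tool ran about 2 mm higher than I had commanded; this had no effect on the push.

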